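Sift the hazelnuts out of the walnuts

ROBOT

A 6-joint arm with a two-finger parallel gripper is mounted at the origin on a cart in front of the work surface, level with it; the furniture and walls round the work are solid. World frame = base frame: x ahead of the robot, y to its left, z up, the work surface at z = 0. Lengths are in m, angles in rad, forces in N, time in s.
With the tool pointing down it reaches from about 0.25 to 0.725 m from the base axis. Payload 4 kg.
Tool frame: the origin (TCP) lies at the centre of the arm's flange, where the gripper is bolted on; the fingertips stand 173 mm ahead of it and the grasp point (between the pads) lies 155 mm ahead of it; z points along the fingers, y is the line along which they close (so a half turn about z gives the same grasp; the last joint's range is limited). The gripper opens to 85 mm and grips with 20 to 120 N. Pads are 22 mm wide; open, the fingers measure 114 mm over their backs; the gripper's body (76 mm by 85 mm) begins 54 mm behind the grasp point. The pads swing forward as they close: fully open they stand 13 mm farther back than shut.
Start: joints at [-1.284, 0.241, 0.005, 1.335, 0, 1.571], TCP at [0.141, -0.48, 0.405] pointing down, gripper open.
Joint ranges: [-2.72, 2.72], [-1.05, 1.87], [-1.09, 1.28], [-1.99, 2.15], [-1.42, 1.44], [-3.14, 3.14]. Speed limits (rad/s): [2.79, 2.79, 3.14, 3.14, 3.14, 3.14].

INTERFACE

Orientations are given as a unit quaternion [w, x, y, z].
In Python, from station import robot, eoat, ik, viewer gives the robot as it stands. Calls block until the motion is done:
- robot.reach(position, orientation): joint-space move of the TCP to a pose.
- robot.line_to(position, orientation=None, v=0.15, contact_N=None): straight line of the TCP; orientation=None keeps the orientation; v is the mean speed in m/s. With contact_N (N) it stops when the force on the tool has changed by that much, and returns True; else False.
- robot.movej(angles): joint-space move.
- eoat.gripper_open() and eoat.close_gripper(): open the fingers fully, or close them until they stop; the grip force is fixed at half the most.
- robot.wait(seconds).
- ik(position, orientation): joint angles nearest the present ones, or None.
- viewer.get_image(name): name is "side" or "top" or "wrist"; returns a dict with "frame" (420x560x3 uint8, red, green, blue), "range_z" (420x560 float32, m along the optical axis (not along the pixel's ray), 0 where there is no reading), "intrinsics" (3x3 intrinsics, pixels), "R" (3x3) and "t" (3): a world point X has camera coordinates R X + t. Camera axes: x right, y down, z forward; pixel columns grow to the right and rows downward; lengths in m; the calibration is good to about 2 mm. A picture is of the moment at which its call begins.
A pose or a line that the arm cannot do raises robot.Unreachable and nothing moves.
- robot.finish_job(): hands the job in; it is judged then, once.
Readings, each from a call of its own:
- robot.read_time_s(): time.
- robot.read_joint_positions(): joint angles.
- robot.read_qd(): joint speeds.
- robot.read_joint_efforts(): joint torques, N m.
- robot.read_tool_pos(): TCP position.
- robot.read_eef_rot(): TCP orientation.
- robot.read_contact_force(): force on the tool from outside, world axes, zero at the start.
- robot.read_torque(): the same for the moment, N m.
- robot.read_opening(): finger opening in m.
- robot.read_grip_force(): force on a finger pad.
Only numpy, scipy, OpenCV 4.12 (cv2) and the standard library are available. Lean on these libraries where they do the work, as an engineer would, in place of code of your own. Each camera call takes 0.05 s, during which the arm holds its last target. There are 200 camera calls.

TASK

Take the perforated basket by its slanted grip, lift it a little so that its runners are off the floor of the roasting tin, and shake it from side to side over the tin until all five hazelnuts have dropped through into the tin and only the three walnuts are left in the basket. Then stand the basket with the walnuts level on the bare worktop beside the tin, let go, and leave the two mills where they stand.

Things in the scene. Friction and masses are not known exactly. Their poses are not given: they have to be found in the camera images.
- tin: Roasting tin, dark steel, open, stays put: 230 mm (its x) by 260 mm (its y), floor and walls 4 mm thick, walls 36 mm high with a rolled rim (top at 39 mm), a wire lug 13 mm out at each y end. Origin: centre of its underside. The basket stands in it at the start, its grip towards the tin's -x side.
- basket: Perforated basket (the sieve), steel, loose, about 0.24 kg empty: 145 mm square, on two wire runners under its -x and +x edges. Floor with 4 x 4 square holes of 20 mm, 13 mm bridges between them; walls 40 mm high, rim 78 mm above the underside. Origin: centre of the underside of its runners, z up. Its grip plate rises over the -x wall.
- basket_grip (a point): Middle of the black grip plate, 102 mm to the basket's -x and 104 mm above its underside. Plate 92 mm wide (along y), 56 long, 10 thick; from the -x rim it rises leaning out to -x, 38 degrees from upright. Grip its two broad faces squarely: fingers along the plate, tilted 38 degrees, one on either side. The load hangs to one side: grip with 60 N or more. Axes as the basket's.
- hazelnut_1_centre (a point): Centre of hazelnut 1 of 5: a small smooth nut in its shell, 18 mm across and 18 mm high, about 10 g, with a small flat base on which it stands at the start on a bridge of the basket's floor; it stays there until jolted, and passes through the holes.
- hazelnut_2_centre (a point): Centre of hazelnut 2 of 5: a small smooth nut in its shell, 18 mm across and 18 mm high, about 10 g, with a small flat base on which it stands at the start on a bridge of the basket's floor; it stays there until jolted, and passes through the holes.
- hazelnut_3_centre (a point): Centre of hazelnut 3 of 5: a small smooth nut in its shell, 18 mm across and 18 mm high, about 10 g, with a small flat base on which it stands at the start on a bridge of the basket's floor; it stays there until jolted, and passes through the holes.
- hazelnut_4_centre (a point): Centre of hazelnut 4 of 5: a small smooth nut in its shell, 18 mm across and 18 mm high, about 10 g, with a small flat base on which it stands at the start on a bridge of the basket's floor; it stays there until jolted, and passes through the holes.
- hazelnut_5_centre (a point): Centre of hazelnut 5 of 5: a small smooth nut in its shell, 18 mm across and 18 mm high, about 10 g, with a small flat base on which it stands at the start on a bridge of the basket's floor; it stays there until jolted, and passes through the holes.
- walnut_1_centre (a point): Centre of walnut 1 of 3: a large wrinkled nut in its shell, 34 mm across and 36 mm high, about 16 g; too big for the holes.
- walnut_2_centre (a point): Centre of walnut 2 of 3: a large wrinkled nut in its shell, 34 mm across and 36 mm high, about 16 g; too big for the holes.
- walnut_3_centre (a point): Centre of walnut 3 of 3: a large wrinkled nut in its shell, 34 mm across and 36 mm high, about 16 g; too big for the holes.
- mill_pepper: Bystander: the pepper mill, 44 mm across, 90 mm high, glass with a grey cap and dark contents, the nearer of the two mills. Origin: centre of its underside.
- mill_salt: Bystander: the salt mill, like the pepper mill but with white contents, farther back. Origin: centre of its underside.

How it is judged:
By the outcome, as a careful person would: the job done as asked, in the order asked, and still so for the second after the job is handed in, with the robot touching nothing.
It also fails if it takes over 51 s, if anything falls off the work surface, if the arm or the gripper's body presses on something with over 40 N, if the wrist force passes 120 N, or if a joint passes its speed limit or range.

## Working session

There is one attempt and no reset: what is moved stays moved. The work goes in short steps, each a Python script; the robot and the scene stay as the last script left them, time stands still between calls to the robot, and variables do not carry over. Pictures are saved under pics/ and viewed, at most 10 in all, crops included, and the job is handed in when it is done.

```bash
mkdir -p pics; ls; python3 - <<'E'
from station import robot, eoat, ik, viewer
import cv2, numpy as np
for n in ("top","side"):
    d=viewer.get_image(n); cv2.imwrite(f"pics/{n}0.png",d["frame"][:,:,::-1]); np.savez(f"{n}0.npz",**d)
    print(n,d["intrinsics"].round(1).tolist(),d["R"].round(3).tolist(),d["t"].round(3).tolist())
print(robot.read_time_s(),robot.read_eef_rot())
E
```

```text
pics
top [[520.2, 0.0, 282.9], [0.0, 520.2, 202.1], [0.0, 0.0, 1.0]] [[0.021, -1.0, 0.007], [-0.999, -0.021, -0.045], [0.045, -0.006, -0.999]] [0.062, 0.657, 0.916]
side [[532.2, 0.0, 273.2], [0.0, 532.2, 218.8], [0.0, 0.0, 1.0]] [[-0.948, -0.319, -0.007], [-0.145, 0.451, -0.881], [0.284, -0.834, -0.474]] [0.654, 0.131, 0.978]
0.1 [-9.04292700e-04  9.89734015e-01  1.42918666e-01 -1.29552755e-04]
```

View pics/top0.png

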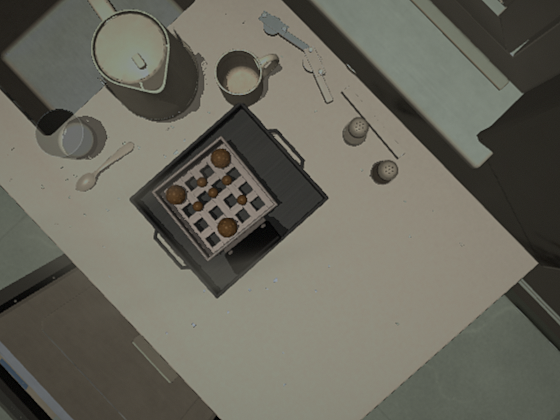

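View pics/side0.png

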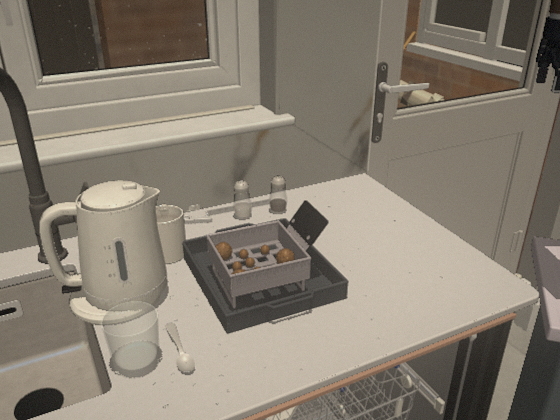

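The top view shows the dark tin (corners near (243,105), (327,197), (218,297), (131,197)). The basket's rim corners are near (227,137), (279,205), (212,260) and (155,190), with the black grip at about (253,240). The mills are at (357,128) and (386,171), and the worktop below and to the right of the tin is free. The side view agrees.

```bash
cat > h.py <<'E'
import numpy as np, cv2
from scipy.spatial.transform import Rotation as Ro
def cloud(d):
    K,R,t=d["intrinsics"],d["R"],d["t"]; z=d["range_z"]; v,u=np.indices(z.shape)
    P=np.stack([(u-K[0,2])/K[0,0]*z,(v-K[1,2])/K[1,1]*z,z],-1)
    return (P-t)@R      # R^T (P-t)
def rect(P):  # centre, sides, angle of min area rect in mm
    return cv2.minAreaRect((P[:,:2]*1000).astype(np.float32))
def project(d,X):
    p=d["R"]@X+d["t"]; q=d["intrinsics"]@p; return q[:2]/q[2]
def rotq(yaw,flip=1,tilt=np.radians(38)):   # tool pose gripping the plate of a basket at yaw
    s,c=np.sin(tilt),np.cos(tilt)
    z=np.array([s,0,-c]); y=flip*np.array([c,0,s]); x=np.cross(y,z)
    return Ro.from_euler("z",yaw)*Ro.from_matrix(np.stack([x,y,z],1))
def quat(r):
    q=r.as_quat(); return np.array([q[3],q[0],q[1],q[2]])
def tcp(basket,yaw,flip=1,back=0.):   # TCP for grip with basket origin given
    r=rotq(yaw,flip); g=np.array(basket)+Ro.from_euler("z",yaw).apply([-.102,0,.104])
    return g-r.as_matrix()[:,2]*(.155+back), quat(r)
E
python3 - <<'E'
from h import *
d=dict(np.load("top0.npz")); P=cloud(d); ok=d["range_z"]>0
v,u=np.indices(ok.shape); box=(u>120)&(u<340)&(v>95)&(v<305)&ok
def comp(m):
    n,l,s,c=cv2.connectedComponentsWithStats(m.astype(np.uint8)); k=1+s[1:,4].argmax(); return l==k
print("table z",np.median(P[330:360,260:340,2]))
tin=comp(box&(P[...,2]>.030)&(P[...,2]<.046)); print("tin rim",rect(P[tin]),P[tin][:,2].mean())
dark=d["frame"].max(-1)<70
rim=box&(P[...,2]>.075)&(P[...,2]<.090)&~dark; print("rim",rect(P[comp(rim)]),np.median(P[rim][:,2]))
g=box&(P[...,2]>.096)&dark; g=comp(g); print("grip",P[g].mean(0),P[g].min(0),P[g].max(0),g.sum(),rect(P[g]))
for n,a in (("pep",(365,400,155,188)),("salt",(340,372,112,146))):
    m=(u>a[0])&(u<a[1])&(v>a[2])&(v<a[3])&(P[...,2]>.075)&ok; print(n,P[m].mean(0))
for p in [(200,300),(300,330),(400,230),(520,260),(220,410),(340,400)]: print(p,P[p[1],p[0]].round(3))
hsv=cv2.cvtColor(d["frame"],cv2.COLOR_RGB2HSV)
nut=(box&(hsv[...,1]>120)&(hsv[...,2]>50)).astype(np.uint8)
n,l,s,c=cv2.connectedComponentsWithStats(nut)
for i in range(1,n):
    if s[i,4]>15: print("nut",c[i].round(),s[i,4])
E
```

```text
table z -0.00015034700022362386
tin rim ((657.6461791992188, 192.89967346191406), (140.2608642578125, 142.25711059570312), 40.52425765991211) 0.038745293536768664
rim ((654.0325927734375, 188.70492553710938), (157.17152404785156, 150.01434326171875), 40.48688888549805) 0.08096465363501001
grip [0.5772437  0.12282262 0.11764674] [0.5362938  0.07945631 0.09605748] [0.61871335 0.16631197 0.13476388] 1256 ((578.0786743164062, 123.86870574951172), (36.888648986816406, 91.59659576416016), 40.51995849609375)
pep [ 0.70923296 -0.09623928  0.08484653]
salt [ 0.77995041 -0.04654016  0.08455379]
(200, 300) [0.477 0.221 0.002]
(300, 330) [ 0.426  0.04  -0.003]
(400, 230) [ 0.61  -0.139 -0.004]
(520, 260) [ 0.56  -0.357  0.   ]
(220, 410) [ 0.282  0.18  -0.001]
(340, 400) [ 0.302 -0.035 -0.005]
nut [220. 158.] 253
nut [226. 180.] 62
nut [201. 182.] 56
nut [175. 196.] 202
nut [212. 192.] 62
nut [241. 200.] 59
nut [197. 206.] 64
nut [226. 227.] 238
```

```bash
python3 - <<'E'
from h import *
d=dict(np.load("top0.npz")); P=cloud(d); ok=d["range_z"]>0
v,u=np.indices(ok.shape); box=(u>120)&(u<340)&(v>95)&(v<305)&ok
yaw=np.radians(40.5); a=np.array([np.cos(yaw),np.sin(yaw)]); b=np.array([-a[1],a[0]])
Q=np.stack([P[...,:2]@a,P[...,:2]@b,P[...,2]],-1)
dark=d["frame"].max(-1)<70
g=box&(Q[...,2]>.100)&dark; q=Q[g]
ca=np.median(q[:,0]+(q[:,2]-.108)*np.tan(np.radians(38)))+.102-.0063; cb=(np.percentile(q[:,1],1)+np.percentile(q[:,1],99))/2
print("basket from plate",ca,cb,ca*a+cb*b, np.percentile(q[:,1],[1,99]))
rim=box&(Q[...,2]>.077)&(Q[...,2]<.088)&~dark; q=Q[rim]; print("rim a,b pct",np.percentile(q,[1,3,97,99],axis=0).round(4).tolist())
t=box&(Q[...,2]>.033)&(Q[...,2]<.043)&dark; q=Q[t]; e=np.percentile(q,[.5,2,50,98,99.5],axis=0); print("tin",e.round(4).tolist())
from station import robot, ik
for f in (1,-1):
    for bk in (.12,0):
        p,qq=tcp([*(ca*a+cb*b),.004],yaw,f,bk); j=ik(p,qq); print(f,bk,p.round(3),None if j is None else np.round(j,2))
E
```

```text
basket from plate 0.6235844599840574 -0.28569205795819 [0.65971949 0.18774377] [-0.33387308 -0.23751104]
rim a,b pct [[0.5417, -0.3561, 0.0773], [0.5424, -0.3556, 0.0779], [0.6975, -0.2077, 0.0839], [0.698, -0.2071, 0.0849]]
tin [[0.4928, -0.4416, 0.0337], [0.4946, -0.4394, 0.0348], [0.6288, -0.2879, 0.0386], [0.7831, -0.158, 0.042], [0.7903, -0.1563, 0.0427]]
1 0.12 [0.453 0.012 0.325] [-0.1   0.04 -0.57  0.47  0.46  0.88]
1 0 [0.51 0.06 0.23] [ 0.02  0.28 -0.59  0.16  0.4   0.99]
-1 0.12 [0.453 0.012 0.325] [-0.1   0.04 -0.57  0.47  0.46 -2.26]
-1 0 [0.51 0.06 0.23] [ 0.02  0.28 -0.59  0.16  0.4  -2.15]
```

```bash
cat >> h.py <<'E'
YAW=np.radians(40.5); A=np.array([np.cos(YAW),np.sin(YAW)]); B=np.array([-A[1],A[0]])
def at(a,b,z,back=0.): return tcp([*(a*A+b*B),z],YAW,1,back)
E
python3 - <<'E'
from h import *
from station import robot, eoat, ik, viewer
robot.reach(*at(.6235,-.283,.004,.10)); print(robot.read_time_s())
robot.line_to(at(.6235,-.283,.004)[0],v=.12); print(robot.read_time_s(),robot.read_contact_force())
d=viewer.get_image("side"); cv2.imwrite("pics/s1.png",d["frame"][150:350,180:400,::-1].repeat(3,0).repeat(3,1))
eoat.close_gripper(); print(robot.read_time_s(),robot.read_opening(),robot.read_grip_force(),robot.read_contact_force())
E
```

```text
2.55
3.5333 [ 0.70055866 -0.57977068  0.17082981]
4.2583 0.009618227537074241 58.909292221069336 [-0.76686938 -1.04829827  2.11742287]
```

View pics/s1.png

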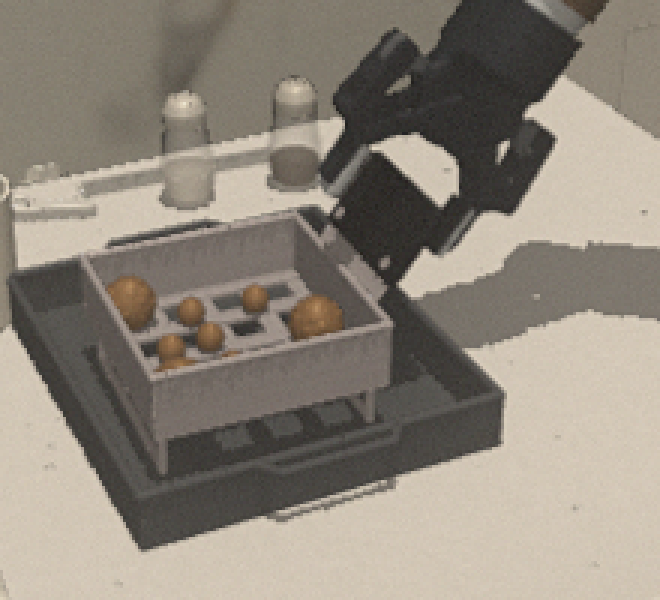

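The open fingers stand on either side of the grip plate, at about (345,180) and (455,230) in the crop, and all eight nuts are still in the basket. The grasp then closed on 9.6 mm, which matches the plate.

```bash
python3 - <<'E'
from h import *
from station import robot, eoat, ik, viewer
robot.line_to(at(.6235,-.283,.026)[0],v=.08); print("lift",robot.read_contact_force(),robot.read_opening())
robot.line_to(at(.612,-.297,.026)[0],v=.08)
j=[np.array(ik(*at(.612,-.297+s,.026))) for s in (-.025,.025)]; print("dj",(j[1]-j[0]).round(3))
T=robot.read_time_s()
for k in range(4):
    for s in (.022,-.022):
        robot.line_to(at(.612,-.297+s,.026)[0],v=.22)
        if k==1: print(robot.read_time_s()-T,robot.read_qd())
robot.line_to(at(.612,-.297,.026)[0],v=.1)
print(robot.read_time_s(),robot.read_opening())
d=viewer.get_image("top"); np.savez("t2.npz",**d); i=d["frame"][95:305,120:340,::-1].repeat(2,0).repeat(2,1)
d=viewer.get_image("side"); s=d["frame"][180:330,180:350,::-1].repeat(2,0).repeat(2,1)
i[:0]; w=np.zeros((420,780,3),np.uint8); w[:,:440]=i; w[:300,440:780]=s; cv2.imwrite("pics/c2.png",w)
E
```

```text
lift [-0.48298682  0.59231113 -4.14078003] 0.009544950617645272
dj [ 0.084 -0.057 -0.088 -0.063 -0.042  0.079]
0.9500000000000002 [-0.01924822  0.00912384  0.04254031 -0.00958299 -0.00475198 -0.006199  ]
1.2999999999999998 [ 0.01699817 -0.00945549 -0.04432594  0.01250982  0.00399877  0.00941667]
8.125 0.00940050527291346
```

View pics/c2.png

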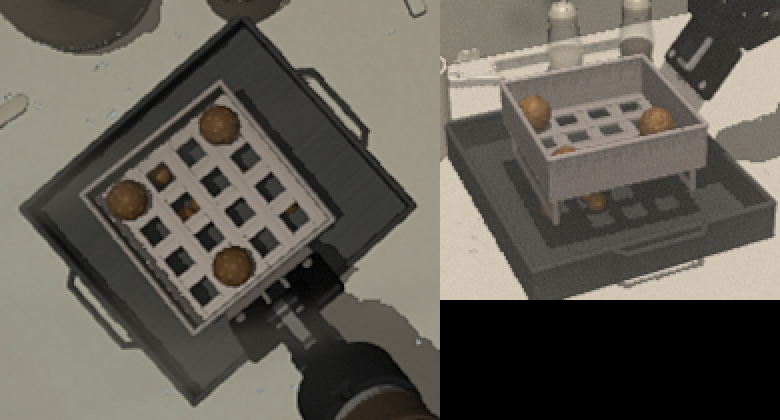

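The basket is clear of the floor. The three walnuts are still in it, and hazelnuts show through the holes at (185,210) and (290,208). One more is at (160,177), possibly lodged in a hole. I'll shake again along both axes and then check the depths.

```bash
cat >> h.py <<'E'
def nuts(d,box=(120,340,95,305)):
    P=cloud(d); hsv=cv2.cvtColor(d["frame"],cv2.COLOR_RGB2HSV); v,u=np.indices(hsv.shape[:2])
    m=((hsv[...,1]>110)&(hsv[...,2]>45)&(u>box[0])&(u<box[1])&(v>box[2])&(v<box[3])).astype(np.uint8)
    n,l,s,c=cv2.connectedComponentsWithStats(m)
    for i in range(1,n):
        if s[i,4]>4:
            p=np.median(P[l==i],0); print("nut",c[i].round(),s[i,4],"a,b,z",(p[:2]@A).round(3),(p[:2]@B).round(3),p[2].round(3),"zmax",P[l==i][:,2].max().round(3))
E
python3 - <<'E'
from h import *
from station import robot, viewer
nuts(dict(np.load("t2.npz"))); print()
c=(.612,-.297)
for k in range(2):
    for s in (.015,-.015): robot.line_to(at(c[0]+s,c[1],.026)[0],v=.22)
for k in range(2):
    for s in (.022,-.022): robot.line_to(at(c[0],c[1]+s,.026)[0],v=.25)
robot.line_to(at(*c,.026)[0],v=.1)
print(robot.read_time_s(),robot.read_opening())
d=viewer.get_image("top"); nuts(d); i=d["frame"][95:305,120:340,::-1].repeat(2,0).repeat(2,1)
d=viewer.get_image("side"); s=d["frame"][180:330,180:350,::-1].repeat(2,0).repeat(2,1)
w=np.zeros((420,780,3),np.uint8); w[:,:440]=i; w[:300,440:780]=s; cv2.imwrite("pics/c3.png",w)
E
```

```text
nut [229. 157.] 284 a,b,z 0.659 -0.344 0.086 zmax 0.944
nut [200. 182.] 55 a,b,z 0.667 -0.277 0.02 zmax 0.023
nut [183. 195.] 283 a,b,z 0.658 -0.246 0.087 zmax 0.944
nut [214. 200.] 53 a,b,z 0.628 -0.276 0.02 zmax 0.06
nut [265. 200.] 12 a,b,z 0.571 -0.346 0.02 zmax 0.022
nut [236. 228.] 284 a,b,z 0.561 -0.279 0.087 zmax 0.944

10.925 0.009397947057034551
nut [241. 172.] 280 a,b,z 0.627 -0.344 0.087 zmax 0.944
nut [200. 182.] 56 a,b,z 0.667 -0.277 0.02 zmax 0.944
nut [212. 198.] 294 a,b,z 0.624 -0.28 0.087 zmax 0.944
nut [265. 200.] 12 a,b,z 0.571 -0.346 0.019 zmax 0.022
nut [194. 210.] 289 a,b,z 0.627 -0.245 0.087 zmax 0.944
```

View pics/c3.png

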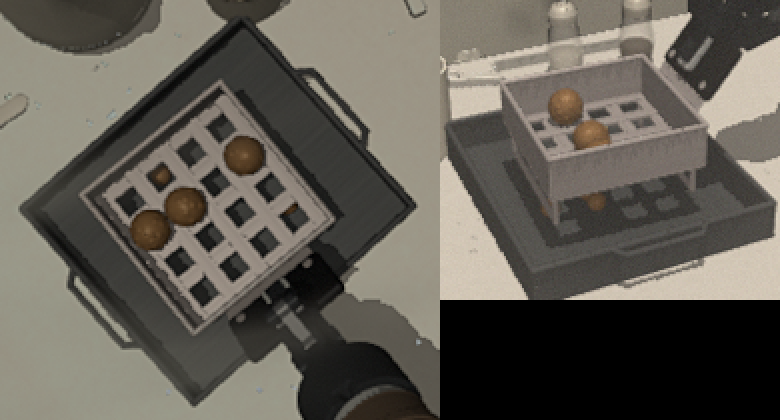

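All the hazelnuts in view lie at z of about 0.02, which is on the tin floor. Only the three walnuts are in the basket, at (245,155), (185,206) and (150,230). Next I'll lift it clear of the rim, carry it out on the tin's -x side and lower it.

```bash
python3 - <<'E'
from h import *
from station import robot, viewer, ik
c=(.612,-.297); g=(.385,-.36)
for w in (at(*g,.07),at(*g,0),at(*g,0,.1)): print(w[0].round(3),None if (j:=ik(*w)) is None else np.round(j,2))
robot.line_to(at(*c,.075)[0],v=.1)
robot.line_to(at(*g,.075)[0],v=.14)
d=viewer.get_image("top"); print("count in tin"); nuts(d)
P=cloud(d); a,b=P[...,:2]@A-g[0],P[...,:2]@B-g[1]; m=(np.abs(b)<.08)&(np.abs(a)<.08)&(P[...,2]>.147)&(P[...,2]<.160)
for lo,hi in((-.08,-.06),(.06,.08)): k=m&(a>lo)&(a<hi); print("rim z",lo,np.median(P[k][:,2]),k.sum())
for lo,hi in((-.08,-.06),(.06,.08)): k=m&(b>lo)&(b<hi); print("rim z b",lo,np.median(P[k][:,2]),k.sum())
robot.line_to(at(*g,.010)[0],v=.1)
print("contact",robot.line_to(at(*g,-.004)[0],v=.015,contact_N=3),robot.read_tool_pos()[2]-at(*g,0)[0][2],robot.read_contact_force(),robot.read_time_s(),robot.read_opening())
d=viewer.get_image("top"); i=d["frame"][95:405,120:500,::-1]
s=viewer.get_image("side")["frame"][150:360,160:450,::-1]
w=np.zeros((310,670,3),np.uint8); w[:,:380]=i; w[:210,380:]=s; cv2.imwrite("pics/c4.png",w)
E
```

```text
[ 0.376 -0.152  0.296] [-0.57  0.08 -0.58  0.69  0.63  0.36]
[ 0.376 -0.152  0.226] [-0.57  0.2  -0.68  0.47  0.63  0.36]
[ 0.33  -0.192  0.305] [-0.74  0.07 -0.57  0.84  0.66  0.16]
count in tin
nut [200. 182.] 69 a,b,z 0.668 -0.276 0.02 zmax 0.025
nut [241. 183.] 69 a,b,z 0.621 -0.332 0.019 zmax 0.023
nut [216. 199.] 144 a,b,z 0.627 -0.279 0.019 zmax 0.026
nut [263. 197.] 69 a,b,z 0.577 -0.346 0.02 zmax 0.944
nut [331. 282.] 323 a,b,z 0.402 -0.343 0.137 zmax 0.143
nut [313. 295.] 331 a,b,z 0.404 -0.309 0.137 zmax 0.944
rim z -0.08 0.15133956388035344 585
rim z 0.06 0.1512920858973895 394
rim z b -0.08 0.15161685421636983 383
rim z b 0.06 0.15150344121623022 408
contact True 0.00016664699680127293 [-0.15244729 -0.65154915  4.1658359 ] 15.0167 0.00928807942235972
```

View pics/c4.png

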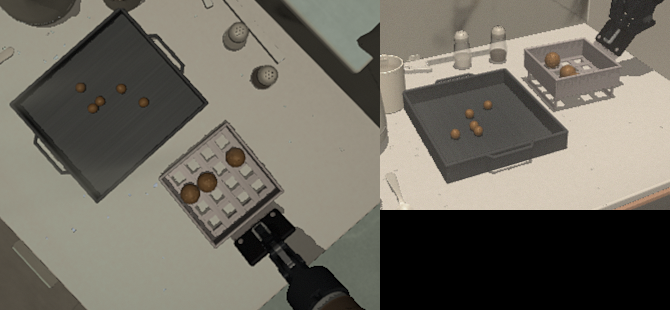

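All five hazelnuts lie in the tin, at (80,87), (121,88), (100,101), (93,108) and (143,102). The three walnuts are in the basket, which is level on the bare worktop. I'll release and back out along the fingers.

```bash
python3 - <<'E'
from h import *
from station import robot, viewer, eoat
g=(.385,-.36)
eoat.gripper_open(); print(robot.read_opening(),robot.read_contact_force())
robot.line_to(at(*g,0,.10)[0],v=.1); robot.wait(.3)
d=viewer.get_image("top"); nuts(d,(120,400,95,400)); i=d["frame"][95:405,120:500,::-1]
P=cloud(d); a,b=P[...,:2]@A-g[0],P[...,:2]@B-g[1]; m=(np.abs(b)<.085)&(np.abs(a)<.085)&(P[...,2]>.070)&(P[...,2]<.085)
for n,x in (("a",a),("b",b)):
    for s in (-1,1): k=m&(s*x>.06); print(n,s,np.median(P[k][:,2]))
s=viewer.get_image("side")["frame"][150:360,160:450,::-1]
w=np.zeros((310,670,3),np.uint8); w[:,:380]=i; w[:210,380:]=s; cv2.imwrite("pics/c5.png",w); print(robot.read_time_s())
E
```

```text
0.08536875359803149 [ 0.04631925 -0.21467556 -0.30449874]
nut [200. 182.] 69 a,b,z 0.668 -0.277 0.02 zmax 0.944
nut [241. 183.] 67 a,b,z 0.621 -0.332 0.019 zmax 0.024
nut [216. 199.] 142 a,b,z 0.627 -0.279 0.019 zmax 0.944
nut [263. 197.] 68 a,b,z 0.577 -0.346 0.019 zmax 0.026
nut [355. 252.] 269 a,b,z 0.403 -0.408 0.062 zmax 0.944
nut [318. 283.] 559 a,b,z 0.403 -0.326 0.063 zmax 0.944
a -1 0.07713517922225184
a 1 0.07708368326553185
b -1 0.07698399284035355
b 1 0.07691828201904788
17.3833
```

View pics/c5.png

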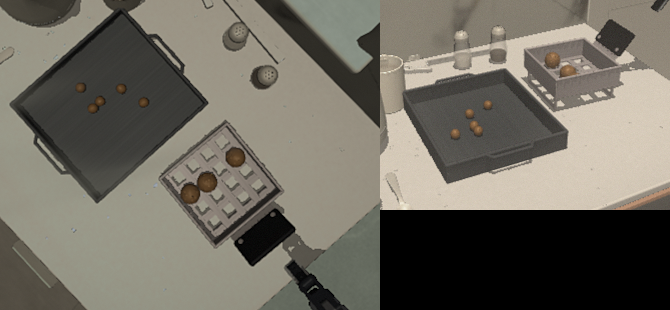

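The basket is level and free of the gripper with the three walnuts in it. Five hazelnuts are in the tin and the mills haven't moved, so I'm handing in.

```bash
python3 -c "
from station import robot
print(robot.finish_job())"
```

```text
the job is handed in; nothing more can be done
None
```

I handed the job in at about 17 s of the 51 s allowed: all five hazelnuts are in the tin, the basket with its three walnuts stands level and released on the worktop beside it, and the mills are where they stood.

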